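# Put two used scalpels in the sharps bin and shut its cap

### The arm

A 6-joint arm with a two-finger parallel gripper is mounted at the origin on the work surface. World frame = base frame: x ahead of the robot, y to its left, z up, the work surface at z = 0. Lengths are in m, angles in rad, forces in N, time in s.
With the tool pointing down it reaches from about 0.25 to 0.775 m from the base axis. Payload 4 kg.
Tool frame: the origin (TCP) lies on the centre line of the jaws, within the pads' length; the fingertips stand 19 mm ahead of it and the grasp point (between the pads) is the TCP; x points along the fingers, z is the direction in which the jaws open and shut, and the axes are right-handed (so a half turn about x gives the same grasp; the last joint's range is limited). The gripper opens to 94 mm and grips with 3 to 60 N. Pads are 16 mm wide; open, the fingers measure 119 mm over their backs; the gripper's body (75 mm by 177 mm) begins 78 mm behind the grasp point.
Start: joints at [-1.409, 0.087, 1.371, -0, 1.684, -0.103], TCP at [0.144, -0.531, 0.225] pointing down, gripper open.
Joint ranges: [-3.1, 3.1], [-0.76, 2.03], [0.27, 2.55], [-1.08, 4.22], [0.17, 2.65], [-2.57, 2.57]. Speed limits (rad/s): [2.79, 2.79, 3.14, 3.14, 3.14, 3.14].

### API

Orientations are given as [roll, pitch, yaw] about the fixed x, y, z axes, in that order (R = Rz(yaw) Ry(pitch) Rx(roll)).
In Python, from bench import robot, snapshot, camera_params gives the robot as it stands.
- The arm moves only by the tool step_arm, never from a script. Its argument "motion" is text: rows parted by semicolons, each of 7 numbers parted by spaces: the opening in per cent of the stroke, from 0 (shut) to 100 (fully open), then the shift along the tool's x, y, z in cm, then the turn, a rotation vector about the tool's x, y, z in rad. A call has 1 to 20 rows; each row shifts and turns the commanded pose from where the row before left it, along the tool's axes as they then stand; what a row does not reach is not made up. A row lasts 1/12 s, in which the tool goes at most 41.7 mm and 7.16 degrees, less where a joint would pass 70% of its speed; a pose out of reach is approached as far as the arm can. A call with a gripper value outside its range is refused whole. The fingers move at their own pace and stop on an object; the grip force is fixed at half the most. Time passes only in rows, so rows that do not move let the fingers close. It gives the time, the measured TCP pose, the force and the opening at its end, in the units of the state.
- robot.get_obs(): the state, without advancing time (a new reading comes with each control period).
- snapshot(name): name is "side" or "top"; returns the picture (384x512x3 uint8, red, green, blue); there is no depth.
- camera_params(name): a dict with "fx", "fy", "cx", "cy" (pixels), "R" (3x3) and "t" (3): a world point X has camera coordinates R X + t. Camera axes: x right, y down, z forward; pixel columns grow to the right and rows downward; lengths in m; the calibration is good to about 2 mm. A picture is of the moment at which its call begins. camera_params takes no time and is no camera call.
- robot.close_job(): hands the job in, once; it reports no verdict.
The state is a dict: "time": time; "joint_positions": joint angles; "qvel": joint speeds; "joint_torque": joint torques, N m; "tool_pos": TCP position; "ee_rot": TCP orientation; "wrist_force": force on the tool from outside, world axes, zero at the start; "wrist_torque": the same for the moment, N m; "width": finger opening in m.
Only numpy, scipy, OpenCV 4.12 (cv2) and the standard library are available. Lean on these libraries where they do the work, as an engineer would, in place of code of your own. Each camera call takes 0.05 s, during which the arm holds its last target.

### The job

Clear the two used scalpels from the blue rack into the yellow sharps bin: one at a time, blade first through the red mouth, each let go only when its blade end is in the mouth. When both have dropped right in, swing the bin's red cap fully shut over the mouth. Leave the two swab sample tubes standing in the rack, and the sample pot, the jar and the bottle where they are.

Things in the scene. Friction and masses are not known exactly. Their poses are not given: they have to be found in the camera images.
- scalpel_a_centre (a point): used disposable scalpel, one of two alike, 150 mm long, 15 to 28 g, rigid: straight green handle 13 mm wide (its y), 9 mm thick (its x) and 118 mm long, with a bare steel blade 32 mm long at its lower end. Stands loose, blade down, in any of the rack's holes. Point: half-way up on its long axis, 75 mm above the blade's tip. z runs from blade to tail; x nearly along the rack's x.
- scalpel_b_centre (a point): the second used scalpel, the same in every way as scalpel_a; the point is half-way up, 75 mm above its blade tip.
- scalpel_a_blade (a point): tip of the blade of scalpel_a. In the rack it is 18 mm above the table, the handle's foot rests at 50 mm, and the handle is bare and free to grip from the rack's top (80 mm) to its tail (168 mm).
- scalpel_b_blade (a point): tip of the blade of scalpel_b, as for scalpel_a.
- scalpel_a_tail (a point): tail end of the handle of scalpel_a, 150 mm from the blade's tip; 168 mm above the table in the rack.
- scalpel_b_tail (a point): tail end of the handle of scalpel_b, as for scalpel_a.
- rack: blue rack, fixed, 95 mm deep over its feet (x), 234 mm long (y), top 80 mm high. A row of four square holes along y at -78, -26, 26 and 78 mm, 15 x 17 mm in the top shelf; handles and tubes rest on the lower shelf, 50 mm above the table, blades hang through slots. Origin: on the table under its centre. x is square to the row, roughly away from the robot, z up.
- bin: yellow sharps bin, fixed in a low metal bracket: upright hollow box 160 mm deep (x) and 150 mm wide (y), walls 5 mm, inner floor 11 mm up. Front wall (x -80 mm) 150 mm high; from it the top slopes up at 35 degrees to a flat top 229 mm high at x 30 to 80 mm. Origin: on the table under its centre. x is level and points away from the side that the mouth faces, z up.
- bin_mouth (a point): centre of the mouth of the short red neck, in its rim's plane, 196 mm above the table; inner diameter 36 mm, outer 50 mm. The neck stands 14 mm out, square to the slope; below it the bin is open. Axes: the bin's. The neck's outward direction leans 35 degrees from vertical: n = (-0.574, 0, 0.819) in these axes; a scalpel goes in along -n.
- bin_hinge (a point): hinge axis of the red cap, along the bin's y, on the uphill side of the mouth: 30 mm from the mouth centre along u = (0.819, 0, 0.574) in the bin's axes.
- cap (a joint): red cap's opening in rad: 0 shut on the rim, 1.57 standing along the neck's axis and so leaning over the mouth, hiding it from straight above; begins 1.5 to 1.7, stops at 1.75. Disc 54 mm across, 5 mm thick, centre 30 mm from the hinge. Stays where it is left, follows a push of about 1 N on its back; no latch.
- cap_tab (a point): middle of the tab at the cap's free edge, 61 mm from the hinge; the tab ends 69 mm from it. At opening a the cap reaches from the hinge along (-cos a) u + (sin a) n, and its back looks along (sin a) u + (cos a) n, with u and n as given for the hinge and the mouth.
- swab_a_centre (a point): sealed swab sample tube, clear, 12 mm across with a blue cap 15 mm across, 102 mm long, standing in another of the rack's holes, its top 152 mm above the table; it is a sample to be kept and stays where it is. The point is half-way up.
- swab_b_centre (a point): the second swab sample tube, the same as swab_a; stays where it is.
- sample_pot: white sample pot with an orange lid, 48 mm across, 58 mm high, loose on the table beyond the rack and the bin; stays. Origin: centre of its underside.
- specimen_jar: amber jar with a black lid, 72 mm across, 100 mm high, loose on the table behind; stays. Origin: centre of its underside.
- spirit: white bottle with a blue cap, 68 mm across, 190 mm high, loose on the table behind; stays. Origin: centre of its underside.

How it is judged:
On the way, in this order (a step that is already met when the one before it is completed fails the run):
1. one scalpel is inside the sharps bin (((x of scalpel_a_centre in the frame of bin between -0.078 and 0.078 m and y of scalpel_a_centre in the frame of bin between -0.073 and 0.073 m and z of scalpel_a_centre in the frame of bin between 0 and 0.13 m) or (x of scalpel_b_centre in the frame of bin between -0.078 and 0.078 m and y of scalpel_b_centre in the frame of bin between -0.073 and 0.073 m and z of scalpel_b_centre in the frame of bin between 0 and 0.13 m))), for 0.2 s.
2. both scalpels are inside the sharps bin (x of scalpel_a_centre in the frame of bin between -0.078 and 0.078 m and y of scalpel_a_centre in the frame of bin between -0.073 and 0.073 m and z of scalpel_a_centre in the frame of bin between 0 and 0.13 m and x of scalpel_b_centre in the frame of bin between -0.078 and 0.078 m and y of scalpel_b_centre in the frame of bin between -0.073 and 0.073 m and z of scalpel_b_centre in the frame of bin between 0 and 0.13 m), for 0.2 s.
3. the cap is shut (value of joint cap below 0.08 rad), for 0.2 s.
At the end, for the whole second after the job is handed in: Both scalpels lie at rest (under 30 mm/s) inside the sharps bin, their middles within its walls and under 130 mm above the table; the cap is within 0.08 rad of shut; both swab tubes stand within 20 mm, and the pot, jar and bottle within 30 mm, of where they were (all of step 2 and value of joint cap below 0.08 rad and linear speed of each of scalpel_a, scalpel_b below 0.03 m/s and distance of each of swab_a_centre, swab_b_centre from where it was at the start of the episode below 0.02 m and distance of each of sample_pot, specimen_jar, spirit from where it was at the start of the episode below 0.03 m); the robot touches nothing.
It fails at once if a scalpel goes into the mouth tail first ((z of scalpel_a_tail in the frame of bin between 0 and 0.16 m and x of scalpel_a_tail in the frame of bin between -0.07 and 0.078 m and y of scalpel_a_tail in the frame of bin between -0.07 and 0.07 m and z of scalpel_a_blade in the frame of bin above 0.2 m and x of scalpel_a_blade in the frame of bin below -0.02 m) or (z of scalpel_b_tail in the frame of bin between 0 and 0.16 m and x of scalpel_b_tail in the frame of bin between -0.07 and 0.078 m and y of scalpel_b_tail in the frame of bin between -0.07 and 0.07 m and z of scalpel_b_blade in the frame of bin above 0.2 m and x of scalpel_b_blade in the frame of bin below -0.02 m)).
It fails at once if a scalpel is let go while its blade is still above the mouth (blade tip more than 240 mm above the table) ((height (world z) of scalpel_a_blade above 0.24 m and contact force between scalpel_a and the fingers below 0.02 N) or (height (world z) of scalpel_b_blade above 0.24 m and contact force between scalpel_b and the fingers below 0.02 N)).
It fails at once if a swab tube is moved by more than 25 mm (distance of any of swab_a_centre, swab_b_centre from where it was at the start of the episode above 0.025 m).
It fails at once if the pot, the jar or the bottle is moved by more than 30 mm (distance of any of sample_pot, specimen_jar, spirit from where it was at the start of the episode above 0.03 m).
It also fails if it takes over 58 s, if anything falls off the work surface, if the arm or the gripper's body presses on something with over 40 N, if the wrist force passes 120 N, or if a joint passes its speed limit or range.

## Working session

There is one attempt and no reset: what is moved stays moved. The work goes in short steps, Python scripts to look and compute and a tool call to move; the robot and the scene stay as the last step left them, time stands still between calls to the robot, and variables do not carry over. Pictures are saved under pics/ and viewed, and the job is handed in when it is done.

Besides the shell and the picture viewer there is one more tool, called after ">>>" as name(argument=value, ...) on one line, values as JSON. step_arm: Moves the arm, as the interface text tells. Its arguments: {"type":"object","properties":{"motion":{"type":"string"}},"required":["motion"]}

```bash
mkdir -p pics; ls
python3 - <<'E'
from bench import robot, snapshot, camera_params
import cv2
for n in("side","top"):
    im=snapshot(n); cv2.imwrite(f"pics/{n}0.png",im[:,:,::-1]); 
    p=camera_params(n); print(n,p)
print(robot.get_obs())
E
```

```text
pics
side {'fx': 401.00825259804253, 'fy': 401.00825259804253, 'cx': 253.1436443186555, 'cy': 183.00690071882315, 'R': array([[-0.99630991, -0.08400177, -0.01761456],
       [-0.04613481,  0.69719829, -0.71539229],
       [ 0.07237506, -0.71193978, -0.69850096]]), 't': array([0.64653891, 0.11606696, 1.01103465])}
top {'fx': 366.5226586846545, 'fy': 366.5226586846545, 'cx': 257.2431501166429, 'cy': 194.6876666015757, 'R': array([[-0.01349249, -0.99932879,  0.03405768],
       [-0.98368599,  0.00715525, -0.17975172],
       [ 0.17938738, -0.03592736, -0.98312227]]), 't': array([0.00692849, 0.6404153 , 0.86469457])}
{'time': 0.1, 'joint_positions': array([-1.40909320e+00,  8.79003706e-02,  1.37204335e+00, -2.10122655e-05,
        1.68360132e+00, -1.03093291e-01]), 'qvel': array([ 0.0002805 , -0.00306616, -0.00413597, -0.00126872, -0.00132227,
        0.00216184]), 'joint_torque': array([ 2.03300769e-03, -3.41252840e+01, -3.03300834e+01,  7.20197009e-02,
        3.04408895e-02, -9.76221872e-05]), 'tool_pos': array([ 0.14386368, -0.53039864,  0.22344097]), 'ee_rot': array([3.04919529, 1.56884383, 1.74319303]), 'wrist_force': array([ 0.18607036, -0.32840847,  0.84892556]), 'wrist_torque': array([-0.03548105,  0.02644101, -0.09678459]), 'width': 0.09387975523762558}
```

View pics/side0.png

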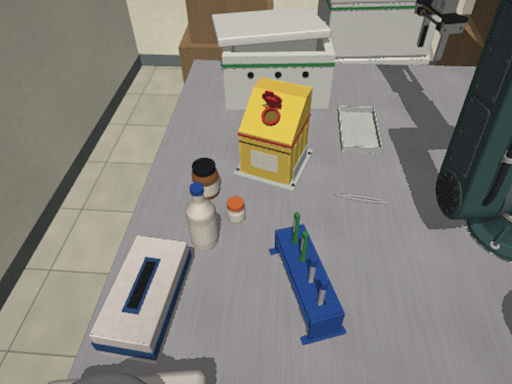

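View pics/top0.png

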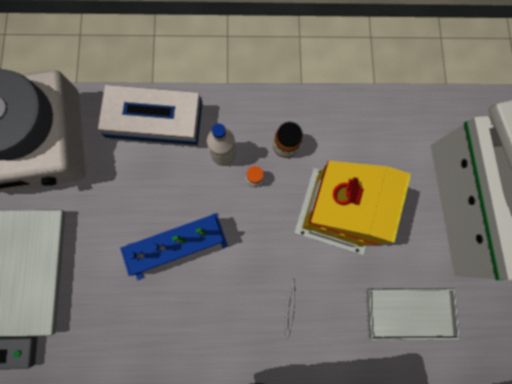

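The side view shows the rack at about (308,285), with green scalpels at (297,225) and (304,245) and swab tubes at (312,270) and (321,290). The bin's mouth is at about (271,115) and faces the side camera. In the top view the scalpels are at about (200,231) and (178,239). I'll zoom in to measure.

Run:
```python
import cv2
s=cv2.imread("pics/side0.png");t=cv2.imread("pics/top0.png")
def c(im,x0,y0,x1,y1,k,n): cv2.imwrite(n,cv2.resize(im[y0:y1,x0:x1],None,fx=k,fy=k,interpolation=cv2.INTER_CUBIC))
c(s,225,70,325,195,4,"pics/s_bin.png");c(s,260,200,360,345,4,"pics/s_rack.png")
c(t,290,150,415,255,5,"pics/t_bin.png");c(t,112,205,237,285,6,"pics/t_rack.png")
```

```text
(no output)
```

View pics/s_bin.png

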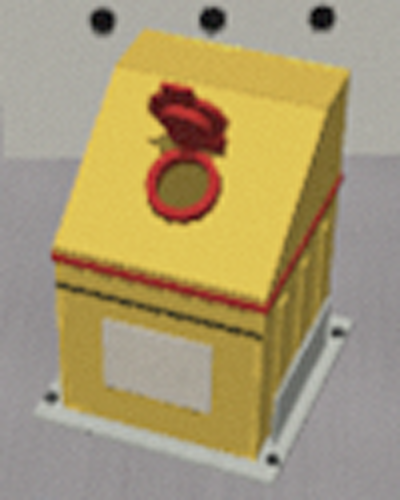

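View pics/s_rack.png

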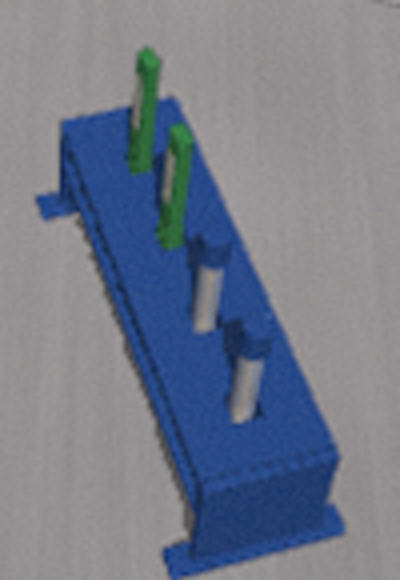

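View pics/t_bin.png

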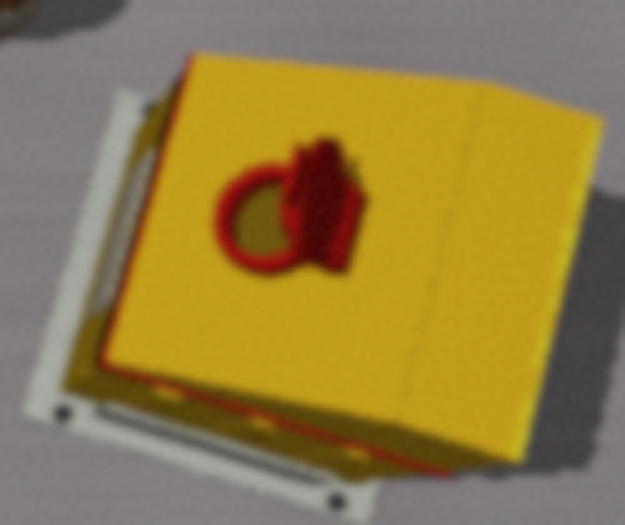

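View pics/t_rack.png

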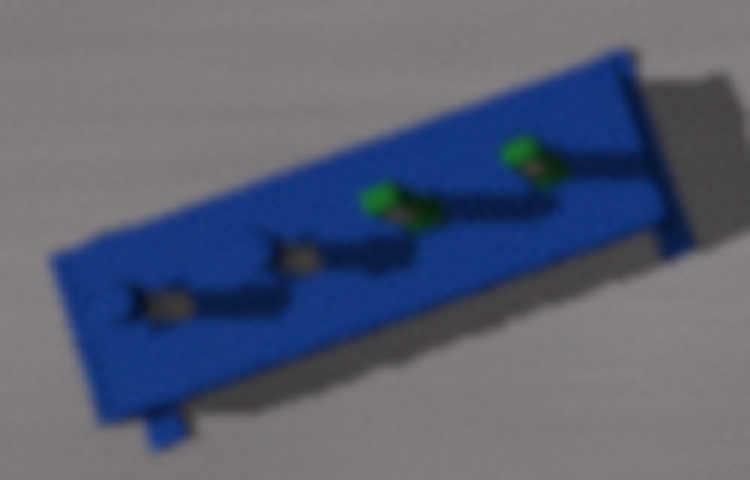

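```bash
cat > h.py <<'E'
import numpy as np
from bench import camera_params
from scipy.optimize import least_squares
P={n:camera_params(n) for n in("side","top")}
def proj(n,X):
    p=P[n];c=p['R']@np.asarray(X)+p['t'];return np.array([p['fx']*c[0]/c[2]+p['cx'],p['fy']*c[1]/c[2]+p['cy']])
def plane(n,uv,z):
    p=P[n];d=p['R'].T@np.array([(uv[0]-p['cx'])/p['fx'],(uv[1]-p['cy'])/p['fy'],1]);o=-p['R'].T@p['t'];return o+d*(z-o[2])/d[2]
def tri(a,b):
    return least_squares(lambda X:np.r_[proj("side",X)-a,proj("top",X)-b],[.4,0,.15])
E
python3 - <<'E'
from h import *
np.set_printoptions(precision=4,suppress=True)
for nm,a,b,z in [("mouth",(271,116.25),(343.6,193.8),.196),("tail1",(297.2,214.2),(198.5,230.5),.168),("tail2",(305,233),(175.7,238.3),.168)]:
    r=tri(a,b);print(nm,r.x,np.round(r.fun,1),plane("side",a,z),plane("top",b,z))
corr=[("side",(238.3,133.8),(-.08,.075,.15)),("side",(292,147),(-.08,-.075,.15)),
("top",(328.4,161),(-.08,.075,.15)),("top",(311,222.4),(-.08,-.075,.15)),("top",(410.6,173.6),(.08,.075,.229)),("top",(394.6,242.4),(.08,-.075,.229))]
# which y sign? x points to -y world: bin y = world +x roughly
def w(q,X):
    c,s=np.cos(q[2]),np.sin(q[2]);return np.array([q[0]+c*X[0]-s*X[1],q[1]+s*X[0]+c*X[1],X[2]])
r=least_squares(lambda q:np.concatenate([proj(n,w(q,X))-uv for n,uv,X in corr]),[.45,-.25,-1.57])
print(r.x,np.degrees(r.x[2]),np.round(r.fun.reshape(-1,2),1))
q=r.x
# mouth in bin frame: x m
m=tri((271,116.25),(343.6,193.8)).x
c,s=np.cos(q[2]),np.sin(q[2]);d=m[:2]-q[:2];print("mouth in bin",c*d[0]+s*d[1],-s*d[0]+c*d[1])
for nm,uv in [("c",(120.7,248)),("c",(217,213.7)),("c",(129.2,275)),("c",(222.8,242.5))]: print(plane("top",uv,.08))
for nm,uv in [("swabA",(270,120)),("swabB",(160,252))]: pass
E
```

```text
mouth [ 0.6156 -0.182   0.1906] [-0.7 -0.2 -0.1  0.6] [ 0.6135 -0.1736  0.196 ] [ 0.6158 -0.1807  0.196 ]
tail1 [0.5425 0.1327 0.1653] [-0.2 -0.  -0.   0.2] [0.5423 0.1351 0.168 ] [0.5426 0.1324 0.168 ]
tail2 [0.5264 0.1814 0.1649] [-0.1 -0.  -0.   0.1] [0.5265 0.1839 0.168 ] [0.5264 0.1809 0.168 ]
[ 0.6049 -0.2149 -1.8795] -107.687543536038 [[-0.4 -1.7]
 [-0.7 -2.1]
 [-0.3  0.5]
 [-0.1  0.8]
 [-0.8 -0.1]
 [-0.7  0. ]]
mouth in bin -0.03459164539813985 0.00020364996050117531
[0.5107 0.3256 0.08  ]
[0.5903 0.0993 0.08  ]
[0.448  0.3027 0.08  ]
[0.5208 0.085  0.08  ]
```

```bash
cat >> h.py <<'E'
from scipy.spatial.transform import Rotation as Ro
from bench import robot
np.set_printoptions(precision=4,suppress=True)
psi=-1.88
M=np.array([.616,-.1795,.196]); bx=np.array([np.cos(psi),np.sin(psi),0]);by=np.array([-bx[1],bx[0],0]);ez=np.array([0,0,1.])
n=-.574*bx+.819*ez; u=.819*bx+.574*ez
rx=np.array([np.cos(.332),np.sin(.332),0])
def frame(x,z): # tool x dir, jaw dir z
    x=x/np.linalg.norm(x);z=z-x*(z@x);z/=np.linalg.norm(z);return np.column_stack([x,np.cross(z,x),z])
def cur():
    o=robot.get_obs();return np.array(o['tool_pos']),Ro.from_euler('xyz',o['ee_rot']).as_matrix(),o
def go(R=None,p=None):
    p0,R0,o=cur();print("t",o['time'],"tcp",p0,"q",o['joint_positions'],"w",o['width'],"F",o['wrist_force'])
    if R is not None:
        print("rotvec tool",Ro.from_matrix(R0.T@R).as_rotvec(), "deg",np.degrees(Ro.from_matrix(R0.T@R).magnitude()))
    if p is not None:
        print("shift cm in current tool",R0.T@(p-p0)*100,"in target tool",None if R is None else R.T@(p-p0)*100)
E
python3 - <<'E'
from h import *
p0,R0,o=cur();print(R0)
for s in(1,-1): go(frame(-ez,s*rx),np.array([.5425,.1325,.26]))
E
```

```text
[[-0.0003  0.9651  0.2617]
 [ 0.0019  0.2617 -0.9651]
 [-1.      0.0002 -0.0019]]
t 0.1 tcp [ 0.1439 -0.5304  0.2234] q [-1.4091  0.0879  1.372  -0.      1.6836 -0.1031] w 0.09387975523762558 F [ 0.1861 -0.3284  0.8489]
rotvec tool [-1.638  -0.0013 -0.0017] deg 93.85066718860757
shift cm in current tool [ -3.5417  55.8236 -53.5537] in target tool [-3.6559 49.677  59.2929]
t 0.1 tcp [ 0.1439 -0.5304  0.2234] q [-1.4091  0.0879  1.372  -0.      1.6836 -0.1031] w 0.09387975523762558 F [ 0.1861 -0.3284  0.8489]
rotvec tool [ 1.5036 -0.0017  0.0013] deg 86.14944227065824
shift cm in current tool [ -3.5417  55.8236 -53.5537] in target tool [ -3.6559 -49.677  -59.2929]
```

>>> step_arm(motion="50 -0.18 2.79 -2.68 0 0 0;50 -0.18 2.79 -2.68 0 0 0;50 -0.18 2.79 -2.68 0 0 0;50 -0.18 2.79 -2.68 0 0 0;50 -0.18 2.79 -2.68 0 0 0;50 -0.18 2.79 -2.68 0 0 0;50 -0.18 2.79 -2.68 0 0 0;50 -0.18 2.79 -2.68 0 0 0;50 -0.18 2.79 -2.68 0 0 0;50 -0.18 2.79 -2.68 0 0 0;50 -0.18 2.79 -2.68 0 0 0;50 -0.18 2.79 -2.68 0 0 0;50 -0.18 2.79 -2.68 0 0 0;50 -0.18 2.79 -2.68 0 0 0;50 -0.18 2.79 -2.68 0 0 0;50 -0.18 2.79 -2.68 0 0 0;50 -0.18 2.79 -2.68 0 0 0;50 -0.18 2.79 -2.68 0 0 0;50 -0.18 2.79 -2.68 0 0 0;50 -0.18 2.79 -2.68 0 0 0")

```text
time: 1.77
tool_pos: [0.5426, 0.1345, 0.2599]
ee_rot: [-1.431, 1.57, -2.737]
wrist_force: [0.7, 0.4, 0.8]
width: 0.0467
```

>>> step_arm(motion="50 0 0 0 -0.1 0 0;50 0 0 0 -0.1 0 0;50 0 0 0 -0.1 0 0;50 0 0 0 -0.1 0 0;50 0 0 0 -0.1 0 0;50 0 0 0 -0.1 0 0;50 0 0 0 -0.1 0 0;50 0 0 0 -0.1 0 0;50 0 0 0 -0.1 0 0;50 0 0 0 -0.1 0 0;50 0 0 0 -0.1 0 0;50 0 0 0 -0.1 0 0;50 0 0 0 -0.1 0 0;50 0 0 0 -0.1 0 0;50 0 0 0 -0.1 0 0;50 0 0 0 -0.1 0 0;50 0 0 0 -0.038 0 0")

```text
time: 3.18
tool_pos: [0.5419, 0.1325, 0.2597]
ee_rot: [3.009, 1.569, -2.938]
wrist_force: [0.2, -0.7, -0.5]
width: 0.047
```

Run:
```python
from h import *
go(frame(-ez,rx),np.array([.5425,.1325,.15]))
```

```text
t 3.1833 tcp [0.5419 0.1325 0.2597] q [ 0.1382  0.102   1.2856 -0.0001  1.7555 -0.1978] w 0.04700804247833982 F [ 0.1928 -0.7438 -0.5123]
rotvec tool [ 0.004  -0.0015 -0.0002] deg 0.24579346626326248
shift cm in current tool [10.969  -0.0205  0.0714] in target tool [10.9691 -0.0181  0.0553]
```

>>> step_arm(motion="50 2.5 0 0.01 0 0 0;50 2.5 0 0.01 0 0 0;50 1 0 0 0 0 0;50 0 0 0 0 0 0")

```text
time: 3.52
tool_pos: [0.5403, 0.1322, 0.1963]
ee_rot: [2.967, 1.563, -2.984]
wrist_force: [-0.3, -0.1, -0.1]
width: 0.047
```

```bash
cat > see.py <<'E'
import sys,cv2
from bench import snapshot
nm=sys.argv[1];x0,y0,x1,y1=map(int,sys.argv[2:6]);k=float(sys.argv[6])
im=snapshot(nm)[:,:,::-1]
cv2.imwrite(f"pics/{sys.argv[7]}.png",cv2.resize(im[y0:y1,x0:x1],None,fx=k,fy=k,interpolation=cv2.INTER_CUBIC))
E
python3 see.py side 230 130 360 340 2.8 g1
```

```text
(no output)
```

View pics/g1.png

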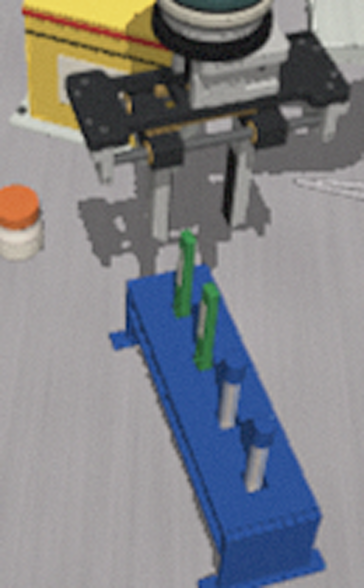

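Run:
```python
from h import *
p,R,o=cur()
f=lambda X:(proj("side",X)-[230,130])*2.8
print(f(p+.019*R[:,0]),[f(p+.019*R[:,0]+s*.0235*R[:,2]) for s in(1,-1)],f([.5425,.1325,.168]))
go(frame(-ez,rx),np.array([.5425,.1325,.15]))
```

```text
[190.4616 222.6204] [array([160.0998, 228.9148]), array([220.5485, 216.383 ])] [187.9155 233.0801]
t 3.5667 tcp [0.5414 0.1324 0.1987] q [ 0.1382  0.113   1.3936 -0.0001  1.6392 -0.1938] w 0.04688098952692967 F [ 0.7146  0.0299 -0.003 ]
rotvec tool [-0.     -0.0041 -0.0007] deg 0.24050637748975062
shift cm in current tool [ 4.8663 -0.0328  0.1275] in target tool [ 4.8668 -0.0293  0.1074]
```

>>> step_arm(motion="50 2 -0.01 0.1 0 0 0;50 2 0 0 0 0 0;50 0.87 0 0 0 0 0;50 0 0 0 0 0 0;5 0 0 0 0 0 0;5 0 0 0 0 0 0;5 0 0 0 0 0 0;5 0 0 0 0 0 0;5 0 0 0 0 0 0;5 0 0 0 0 0 0")

```text
time: 4.4
tool_pos: [0.5436, 0.1328, 0.1523]
ee_rot: [-0.295, 1.57, 0.037]
wrist_force: [0.1, -0.2, -0.2]
width: 0.0105
```

```bash
python3 see.py side 230 130 360 340 2.8 g2; python3 -c "
from h import *
go()"
```

```text
t 4.45 tcp [0.5436 0.1328 0.1522] q [ 0.1384  0.1328  1.4643 -0.0001  1.5437 -0.1936] w 0.008713941088363921 F [-0.3735  0.2895  1.531 ]
```

View pics/g2.png

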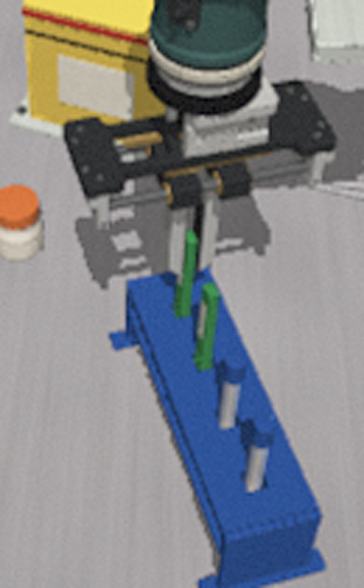

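>>> step_arm(motion="5 -1 0 0 0 0 0;5 -2 0 0 0 0 0;5 -3 0 0 0 0 0;5 -3.5 0 0 0 0 0;5 -3.5 0 0 0 0 0;5 -3.5 0 0 0 0 0;5 -1.5 0 0 0 0 0;5 0 0 0 0 0 0")

```text
time: 5.12
tool_pos: [0.5446, 0.133, 0.3383]
ee_rot: [-0.203, 1.56, 0.129]
wrist_force: [-0.6, -0.4, -0.6]
width: 0.009
```

```bash
python3 see.py side 180 50 360 340 2 g3; python3 -c "
from h import *
go(frame(-n,by),M+.174*n)"
```

```text
t 5.1667 tcp [0.544  0.1329 0.3349] q [ 0.1384  0.1114  1.1274 -0.0001  1.897  -0.1936] w 0.008801325087791306 F [-0.2518 -0.0812 -0.7601]
rotvec tool [ 0.6191  0.2015 -0.5906] deg 50.36383509090146
shift cm in current tool [ -0.3208 -23.8775   2.5976] in target tool [  9.7921 -14.6066  16.363 ]
```

View pics/g3.png

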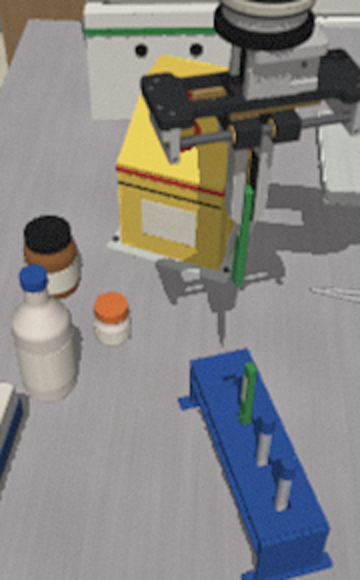

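>>> step_arm(motion="5 0 0 0 0.077 0.025 -0.074;5 0 0 0 0.077 0.025 -0.074;5 0 0 0 0.077 0.025 -0.074;5 0 0 0 0.077 0.025 -0.074;5 0 0 0 0.077 0.025 -0.074;5 0 0 0 0.077 0.025 -0.074;5 0 0 0 0.077 0.025 -0.074;5 0 0 0 0.077 0.025 -0.074;5 0 0 0 0 0 0;5 0 0 0 0 0 0")

```text
time: 6.0
tool_pos: [0.5433, 0.1333, 0.328]
ee_rot: [-1.589, 0.953, -1.889]
wrist_force: [-0.8, 0.5, -0.2]
width: 0.0085
```

```bash
python3 -c "
from h import *
go(frame(-n,by),M+.174*n)"
```

```text
t 6.0 tcp [0.5433 0.1333 0.328 ] q [ 0.3989  0.3876  0.9253 -0.5635  2.1846  0.4514] w 0.00854037278124534 F [-0.7584  0.4514 -0.1833]
rotvec tool [ 0.0114 -0.0052  0.0065] deg 0.8075047192178904
shift cm in current tool [  9.2563 -15.1357  16.3188] in target tool [  9.2425 -15.0101  16.4421]
```

>>> step_arm(motion="5 1.15 -1.88 2.05 0.001 0 0;5 1.15 -1.88 2.05 0.001 0 0;5 1.15 -1.88 2.05 0.002 -0.001 0.001;5 1.15 -1.88 2.05 0.002 -0.001 0.001;5 1.15 -1.88 2.05 0.002 -0.001 0.001;5 1.15 -1.88 2.05 0.002 -0.001 0.001;5 1.15 -1.88 2.05 0.001 -0.001 0.001;5 1.15 -1.88 2.05 0 0 0;5 0 0 0 0 0 0;5 0 0 0 0 0 0")

```text
time: 6.83
tool_pos: [0.6454, -0.087, 0.3433]
ee_rot: [-1.56, 0.962, -1.877]
wrist_force: [0.6, 0.4, 0.9]
width: 0.0084
```

```bash
python3 see.py side 200 20 340 200 3 i1;  python3 see.py top 280 140 420 250 4 i1t; python3 -c "
from h import *
go(frame(-n,by),M+.174*n)"
```

```text
t 6.9333 tcp [ 0.6454 -0.0847  0.3436] q [ 0.0563  0.4619  0.7899 -0.6417  2.0355  0.1167] w 0.008437648842052052 F [-0.5349 -0.3733  0.1355]
rotvec tool [-0.0055  0.0035 -0.0029] deg 0.4094710566548444
shift cm in current tool [0.38   0.3403 0.0822] in target tool [0.3788 0.3409 0.0854]
```

View pics/i1.png

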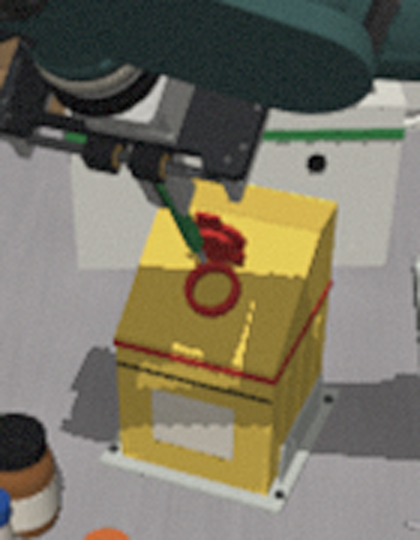

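View pics/i1t.png

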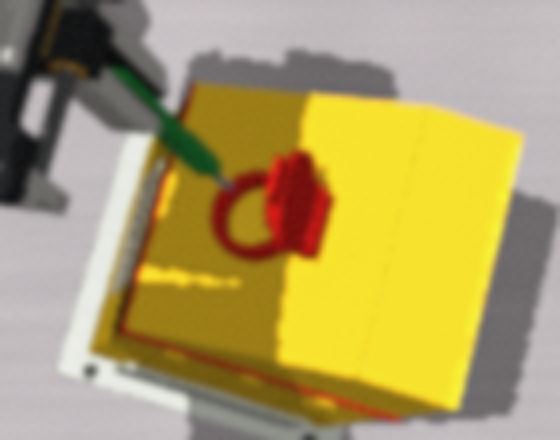

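Run:
```python
from h import *
p,R,o=cur()
t=tri((267.7,107.3),(337.5,186.8));print(t.x,t.fun, "expected",p+.134*R[:,0], "M",M)
d=t.x-M;print("tip rel mouth: u,by,n",d@u*1e3,d@by*1e3,d@n*1e3)
# handle mid points: expected proj
for s in(.0,.05,.102,.134):
    X=p+s*R[:,0];print(s,(proj("side",X)-[200,20])*3,(proj("top",X)-[280,140])*4)
```

```text
[ 0.6228 -0.1583  0.2337] [-0.4982 -0.1389 -0.0375  0.4215] expected [ 0.6225 -0.1578  0.2336] M [ 0.616  -0.1795  0.196 ]
tip rel mouth: u,by,n 3.3918646432540207 -0.010178401236165396 43.63491235310768
0.0 [165.7221 189.6046] [123.6462  89.7725]
0.05 [180.3611 218.8999] [166.7437 130.5519]
0.102 [194.0736 246.3411] [206.5607 168.2272]
0.134 [201.8428 261.8887] [228.8867 189.3523]
```

>>> step_arm(motion="5 0.3 0.34 0.08 -0.005 0.003 -0.003;5 1.5 0 0 0 0 0;5 1.5 0 0 0 0 0;5 1.5 0 0 0 0 0;5 1 0 0 0 0 0;5 0 0 0 0 0 0")

```text
time: 7.43
tool_pos: [0.6366, -0.1137, 0.2912]
ee_rot: [-1.577, 0.957, -1.885]
wrist_force: [0.7, -0.2, -0.3]
width: 0.0086
```

```bash
python3 see.py side 200 20 340 200 3 i2;  python3 see.py top 280 140 420 250 4 i2t; python3 -c "
from h import *
go(frame(-n,by),M+.039*n)"
```

```text
t 7.5333 tcp [ 0.6374 -0.1134  0.2936] q [ 0.0169  0.4285  0.9358 -0.6202  1.9259  0.1479] w 0.009009433442837157 F [-0.4054  0.671   0.039 ]
rotvec tool [0.0004 0.0005 0.0014] deg 0.08896939003614901
shift cm in current tool [ 8.0863 -0.079  -0.0342] in target tool [ 8.0862 -0.0905 -0.0302]
```

View pics/i2.png

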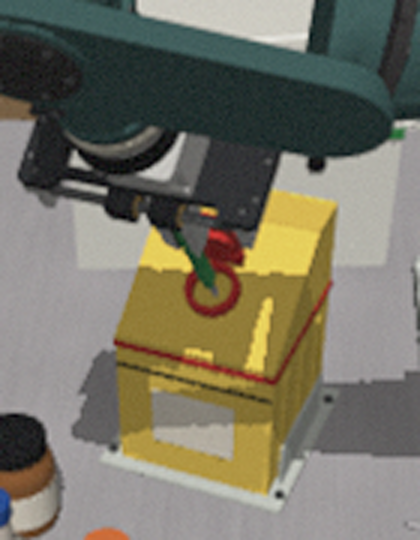

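View pics/i2t.png

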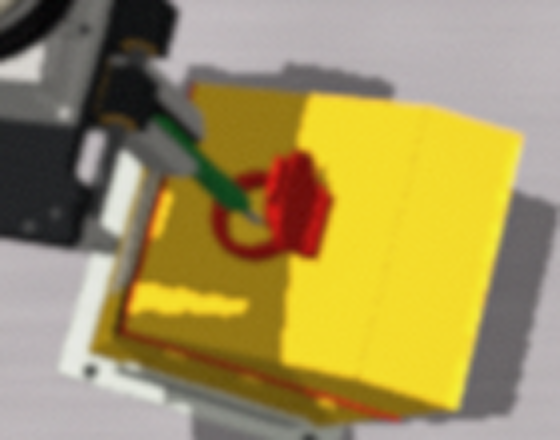

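The blade tip is entering the middle of the mouth: side crop about (212,290), top crop about (262,222). I'll push it deeper.

>>> step_arm(motion="5 1 0 0 0 0 0;5 1.5 0 0 0 0 0;5 1.5 0 0 0 0 0;5 1.5 0 0 0 0 0;5 1.5 0 0 0 0 0;5 1 0 0 0 0 0;5 0 0 0 0 0 0")

```text
time: 8.12
tool_pos: [0.6227, -0.1586, 0.2261]
ee_rot: [-1.575, 0.957, -1.885]
wrist_force: [-0.7, -0.3, -0.2]
width: 0.0091
```

```bash
python3 see.py side 200 20 340 200 3 i3;  python3 see.py top 280 140 420 250 4 i3t; python3 -c "
from h import *
go(frame(-n,by),M+.039*n)"
```

```text
t 8.2167 tcp [ 0.6237 -0.1579  0.2285] q [-0.0482  0.3983  1.1048 -0.6034  1.7751  0.1773] w 0.00901067128766596 F [-0.7108  0.7736 -0.2899]
rotvec tool [-0.001   0.0006  0.0013] deg 0.10041406232889777
shift cm in current tool [ 0.0736 -0.0145 -0.0772] in target tool [ 0.0736 -0.0145 -0.0772]
```

View pics/i3.png

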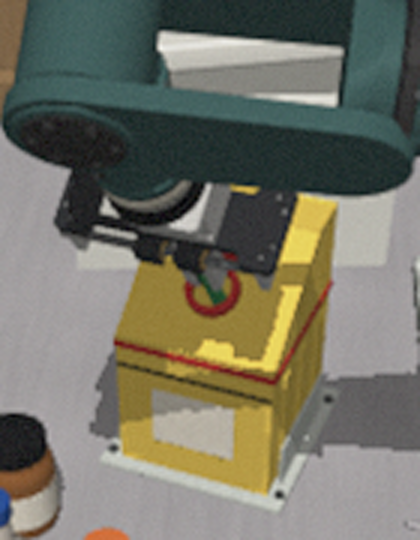

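View pics/i3t.png

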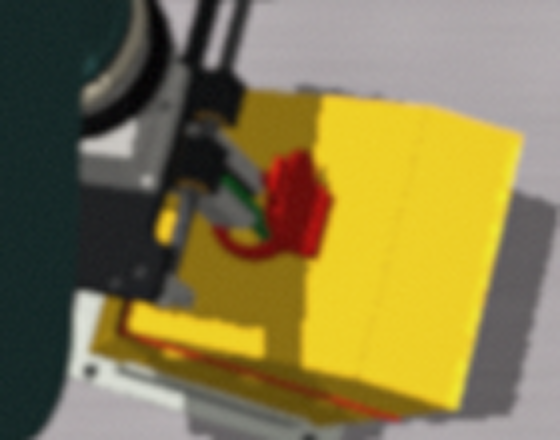

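>>> step_arm(motion="25 0 0 0 0 0 0;25 0 0 0 0 0 0;25 0 0 0 0 0 0;25 0 0 0 0 0 0;25 0 0 0 0 0 0;25 0 0 0 0 0 0;25 0 0 0 0 0 0;25 -1 0 0 0 0 0;25 -2.5 0 0 0 0 0;25 -3.5 0 0 0 0 0;25 -3.5 0 0 0 0 0;25 -2 0 0 0 0 0")

```text
time: 9.22
tool_pos: [0.6461, -0.0874, 0.3347]
ee_rot: [-1.561, 0.96, -1.871]
wrist_force: [-0.1, 0.3, 0.3]
width: 0.0233
```

```bash
python3 see.py side 200 20 340 200 3 i4;  python3 see.py top 280 140 420 250 4 i4t; python3 -c "
from h import *
go(frame(-ez,rx),np.array([.5264,.181,.26]))"
```

```text
t 9.3167 tcp [ 0.6469 -0.0873  0.3352] q [ 0.0537  0.4586  0.8114 -0.6387  2.0145  0.1238] w 0.023546970122976338 F [-0.2637  0.191   0.0713]
rotvec tool [-0.6218 -0.1863  0.5915] deg 50.3135010208487
shift cm in current tool [ -6.5412  22.1866 -19.6641] in target tool [ 7.522  29.2941 -2.6432]
```

View pics/i4.png

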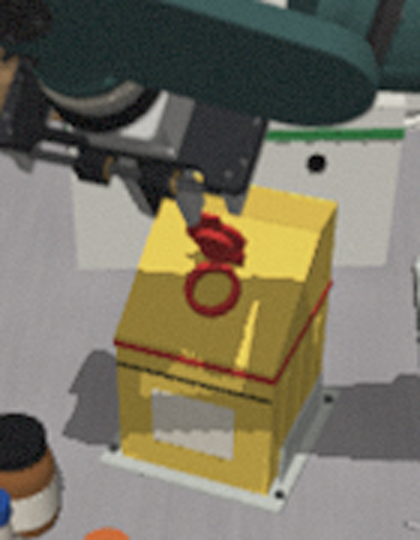

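View pics/i4t.png

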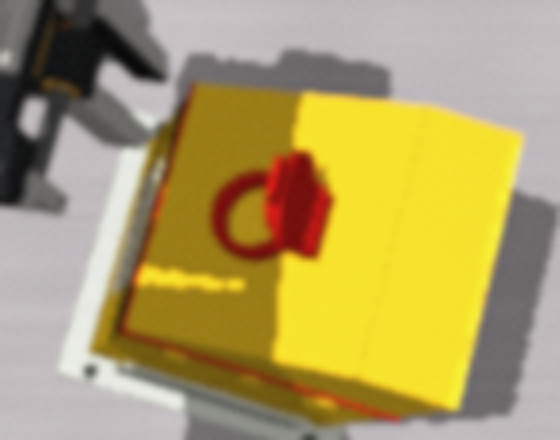

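The mouth is empty and the gripper holds nothing, so the first scalpel has dropped in. Next is the second one.

```bash
python3 -c "
from h import *
go(frame(-ez,rx),np.array([.5264,.181,.31]))"
```

```text
t 9.3167 tcp [ 0.6469 -0.0873  0.3352] q [ 0.0537  0.4586  0.8114 -0.6387  2.0145  0.1238] w 0.023546970122976338 F [-0.2637  0.191   0.0713]
rotvec tool [-0.6218 -0.1863  0.5915] deg 50.3135010208487
shift cm in current tool [-10.6401  19.3235 -19.6184] in target tool [ 2.522  29.2941 -2.6432]
```

>>> step_arm(motion="50 -1.06 1.93 -1.96 0 0 0;50 -1.06 1.93 -1.96 0 0 0;50 -1.06 1.93 -1.96 0 0 0;50 -1.06 1.93 -1.96 0 0 0;50 -1.06 1.93 -1.96 0 0 0;50 -1.06 1.93 -1.96 0 0 0;50 -1.06 1.93 -1.96 0 0 0;50 -1.06 1.93 -1.96 0 0 0;50 -1.06 1.93 -1.96 0 0 0;50 -1.06 1.93 -1.96 0 0 0;50 0 0 0 -0.078 -0.023 0.074;50 0 0 0 -0.078 -0.023 0.074;50 0 0 0 -0.078 -0.023 0.074;50 0 0 0 -0.078 -0.023 0.074;50 0 0 0 -0.078 -0.023 0.074;50 0 0 0 -0.078 -0.023 0.074;50 0 0 0 -0.078 -0.023 0.074;50 0 0 0 -0.078 -0.023 0.074;50 0 0 0 0 0 0")

```text
time: 10.9
tool_pos: [0.5252, 0.1758, 0.3055]
ee_rot: [2.738, 1.559, 3.065]
wrist_force: [0.1, -0.5, -0.0]
width: 0.0472
```

```bash
python3 see.py top 112 205 237 285 6 r2; python3 see.py side 230 130 360 340 2.8 r2s;python3 -c "
from h import *
go(frame(-ez,rx),np.array([.5264,.181,.20]))"
```

```text
t 11.0 tcp [0.5252 0.1774 0.3051] q [ 0.2227  0.1056  1.1927  0.0015  1.8565 -0.1034] w 0.0469441813406025 F [-0.355   0.3076 -1.0838]
rotvec tool [-0.0055 -0.0129 -0.0028] deg 0.8210240414484007
shift cm in current tool [10.502   0.2701  0.3648] in target tool [10.5051  0.2979  0.2303]
```

View pics/r2s.png

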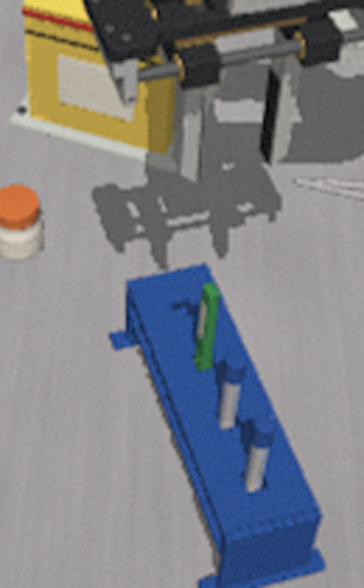

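>>> step_arm(motion="50 0 0.29 0.25 -0.005 -0.013 -0.003;50 2.5 0 0 0 0 0;50 2.5 0 0 0 0 0;50 2.5 0 0 0 0 0;50 2 0 0 0 0 0;50 1 0 0 0 0 0;50 0 0 0 0 0 0")

```text
time: 11.58
tool_pos: [0.5253, 0.1831, 0.1972]
ee_rot: [2.893, 1.566, -3.053]
wrist_force: [-0.7, -0.3, -0.8]
width: 0.0471
```

```bash
python3 see.py side 230 130 360 340 2.8 r3s;python3 -c "
from h import *
p,R,o=cur()
f=lambda X:(proj('side',X)-[230,130])*2.8
print(f(p+.019*R[:,0]))
go(frame(-ez,rx),np.array([.5264,.181,.152]))"
```

```text
[211.5911 276.4596]
t 11.6333 tcp [0.5263 0.1832 0.1995] q [ 0.2327  0.1104  1.3948  0.0009  1.6376 -0.1043] w 0.047316748581607615 F [ 0.3224  1.0841 -0.3228]
rotvec tool [ 0.005  -0.0011 -0.001 ] deg 0.301107096871393
shift cm in current tool [ 4.7512 -0.2151 -0.0599] in target tool [ 4.7513 -0.2107 -0.0641]
```

View pics/r3s.png

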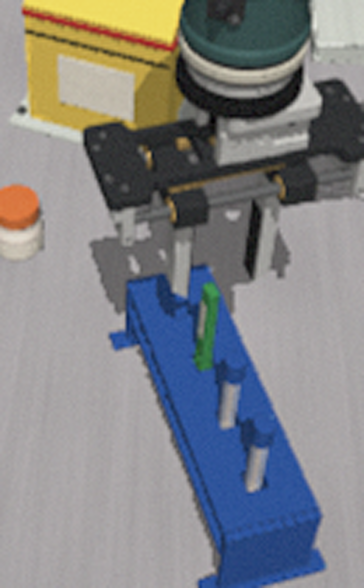

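>>> step_arm(motion="50 2 -0.21 -0.06 0 0 0;50 2 0 0 0 0 0;50 0.75 0 0 0 0 0;50 0 0 0 0 0 0;5 0 0 0 0 0 0;5 0 0 0 0 0 0;5 0 0 0 0 0 0;5 0 0 0 0 0 0;5 0 0 0 0 0 0;5 0 0 0 0 0 0;5 0 0 0 0 0 0")

```text
time: 12.55
tool_pos: [0.5274, 0.1804, 0.1539]
ee_rot: [0.355, 1.568, 0.691]
wrist_force: [-0.1, 0.1, 0.7]
width: 0.0087
```

```bash
python3 see.py side 230 130 360 340 2.8 r4s;python3 -c "
from h import *
go(frame(-ez,rx),np.array([.5264,.181,.152]))"
```

```text
t 12.6 tcp [0.5274 0.1804 0.1539] q [ 0.2271  0.1258  1.4686  0.0012  1.5446 -0.1089] w 0.009024106718692304 F [ 0.2226 -0.3644  1.5736]
rotvec tool [ 0.0039  0.0027 -0.0009] deg 0.27853934306142636
shift cm in current tool [ 0.1937  0.0907 -0.0765] in target tool [ 0.1938  0.0906 -0.0763]
```

View pics/r4s.png

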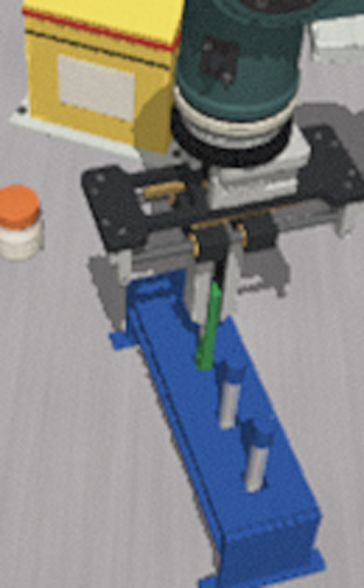

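>>> step_arm(motion="5 -1 0 0 0 0 0;5 -2 0 0 0 0 0;5 -3 0 0 0 0 0;5 -3.5 0 0 0 0 0;5 -3.5 0 0 0 0 0;5 -3.5 0 0 0 0 0;5 -1.5 0 0 0 0 0;5 0 0 0 0 0 0")

```text
time: 13.27
tool_pos: [0.5282, 0.1804, 0.3399]
ee_rot: [-0.008, 1.558, 0.328]
wrist_force: [0.9, 0.0, 0.2]
width: 0.0085
```

```bash
python3 see.py side 250 100 340 260 3.5 l4s;python3 -c "
from h import *
go(frame(-n,by),M+.174*n)"
```

```text
t 13.3167 tcp [0.5277 0.1803 0.3365] q [ 0.2267  0.1049  1.1314  0.0014  1.8977 -0.1088] w 0.00871437222447467 F [ 0.1235 -0.1723 -0.8717]
rotvec tool [ 0.6226  0.2042 -0.5926] deg 50.61803342027677
shift cm in current tool [ -0.1974 -28.8961   2.485 ] in target tool [ 12.2268 -17.8001  19.3614]
```

View pics/l4s.png

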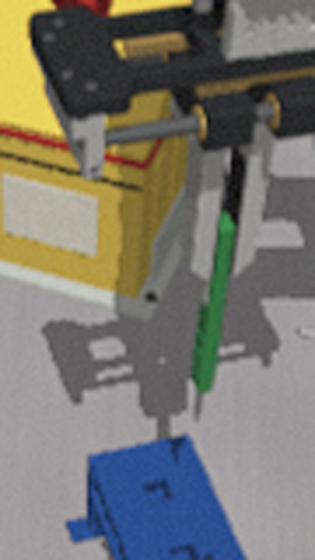

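>>> step_arm(motion="5 0 0 0 0.078 0.025 -0.074;5 0 0 0 0.078 0.025 -0.074;5 0 0 0 0.078 0.025 -0.074;5 0 0 0 0.078 0.025 -0.074;5 0 0 0 0.078 0.025 -0.074;5 0 0 0 0.078 0.025 -0.074;5 0 0 0 0.078 0.025 -0.074;5 0 0 0 0.078 0.025 -0.074;5 0 0 0 0 0 0;5 0 0 0 0 0 0")

```text
time: 14.15
tool_pos: [0.527, 0.1805, 0.3297]
ee_rot: [-1.583, 0.955, -1.887]
wrist_force: [0.4, 0.1, 0.1]
width: 0.0091
```

```bash
python3 -c "
from h import *
go(frame(-n,by),M+.182*n)"
```

```text
t 14.15 tcp [0.527  0.1805 0.3297] q [ 0.4715  0.4094  0.8921 -0.5412  2.2293  0.524 ] w 0.009081314563144482 F [0.3513 0.1396 0.1238]
rotvec tool [ 0.0064 -0.0042  0.0046] deg 0.5092700774283895
shift cm in current tool [ 10.8775 -18.2674  19.365 ] in target tool [ 10.8762 -18.1938  19.4349]
```

>>> step_arm(motion="5 1.09 -1.82 1.94 0.001 0 0;5 1.09 -1.82 1.94 0.001 -0.001 0.001;5 1.09 -1.82 1.94 0.001 -0.001 0.001;5 1.09 -1.82 1.94 0.001 -0.001 0.001;5 1.09 -1.82 1.94 0.001 0 0;5 1.09 -1.82 1.94 0.001 0 0;5 1.09 -1.82 1.94 0 0 0;5 1.09 -1.82 1.94 0 0 0;5 1.09 -1.82 1.94 0 0 0;5 1.09 -1.82 1.94 0 0 0;5 0 0 0 0 0 0;5 0 0 0 0 0 0")

```text
time: 15.15
tool_pos: [0.6461, -0.0828, 0.3495]
ee_rot: [-1.562, 0.963, -1.878]
wrist_force: [-0.2, 0.9, -0.4]
width: 0.0088
```

```bash
python3 see.py side 230 70 310 140 7 j1;  python3 see.py top 300 150 400 230 7 j1t; python3 -c "
from h import *
go(frame(-n,by),M+.182*n)
p,R,o=cur()
for s in(.0,.05,.1,.136):
    X=p+s*R[:,0];print(s,(proj('side',X)-[230,70])*7,(proj('top',X)-[300,150])*7)
"
```

```text
t 15.25 tcp [ 0.6461 -0.0805  0.3496] q [ 0.0617  0.468   0.7692 -0.6451  2.0513  0.1114] w 0.008916732968685144 F [ 0.2664  0.2919 -0.2464]
rotvec tool [-0.0051  0.0024 -0.0034] deg 0.37531962818518594
shift cm in current tool [0.3117 0.3467 0.1447] in target tool [0.3102 0.347  0.1472]
0.0 [173.1797  82.0187] [64.073  78.1215]
0.05 [207.9175 151.5436] [140.7338 150.8218]
0.1 [239.2426 214.2385] [208.9142 215.4798]
0.136 [259.9564 255.6954] [253.5128 257.7743]
```

View pics/j1.png

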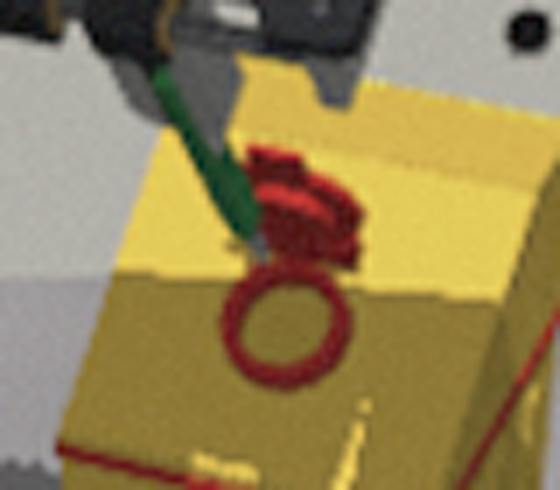

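View pics/j1t.png

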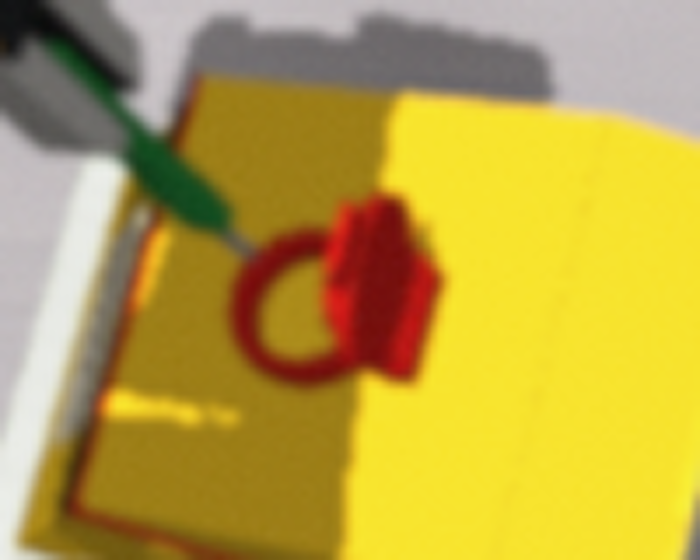

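>>> step_arm(motion="5 0.3 0.35 0.15 -0.005 0.002 -0.003;5 1.5 0 0 0 0 0;5 1.5 0 0 0 0 0;5 1.5 0 0 0 0 0;5 1.5 0 0 0 0 0;5 0 0 0 0 0 0")

```text
time: 15.75
tool_pos: [0.6368, -0.1126, 0.2923]
ee_rot: [-1.58, 0.957, -1.887]
wrist_force: [1.2, -0.6, -0.7]
width: 0.0087
```

```bash
python3 see.py side 230 70 310 140 7 j2;  python3 see.py top 300 150 400 230 7 j2t; python3 -c "
from h import *
go(frame(-n,by),M+.040*n)
"
```

```text
t 15.85 tcp [ 0.6378 -0.1119  0.2951] q [ 0.0187  0.4302  0.9304 -0.6204  1.9305  0.1462] w 0.008621042826793686 F [-0.3257 -0.4995  0.1578]
rotvec tool [ 0.0015 -0.0002  0.0011] deg 0.11078548850518684
shift cm in current tool [ 8.1909 -0.1167 -0.0193] in target tool [ 8.1907 -0.1261 -0.0212]
```

View pics/j2.png

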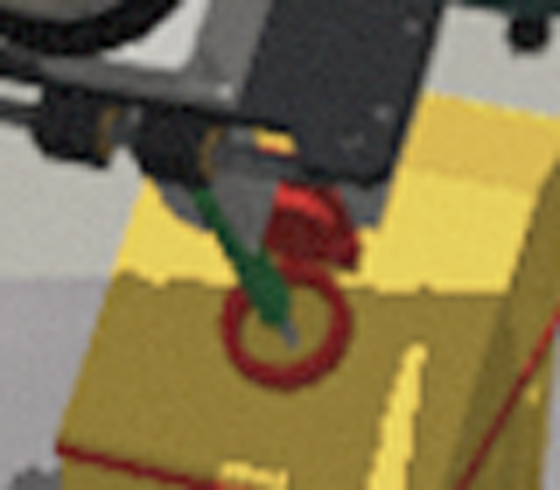

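View pics/j2t.png

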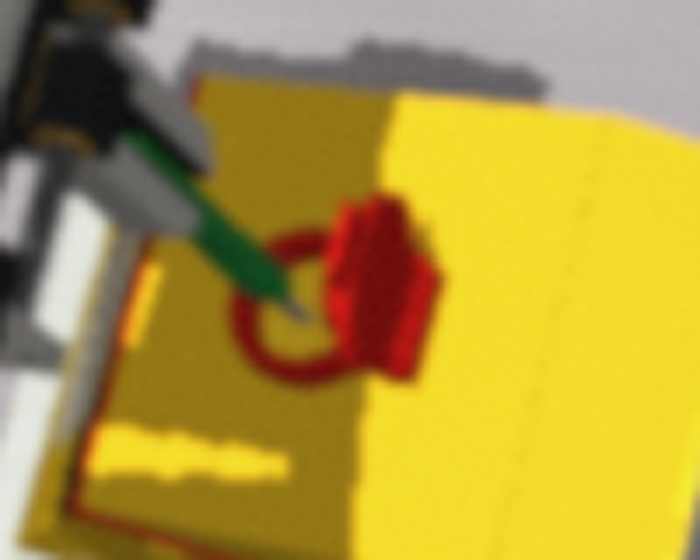

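>>> step_arm(motion="5 1 -0.1 0 0 0 0;5 1.5 0 0 0 0 0;5 1.5 0 0 0 0 0;5 1.5 0 0 0 0 0;5 1.5 0 0 0 0 0;5 1 0 0 0 0 0;5 0 0 0 0 0 0")

```text
time: 16.43
tool_pos: [0.623, -0.1581, 0.2287]
ee_rot: [-1.575, 0.958, -1.885]
wrist_force: [-0.3, -0.2, -0.4]
width: 0.0084
```

```bash
python3 see.py top 300 150 400 230 7 j3t; python3 -c "
from h import *
go(frame(-n,by),M+.040*n)
"
```

```text
t 16.4833 tcp [ 0.6235 -0.1577  0.2299] q [-0.0482  0.3987  1.1014 -0.6034  1.7793  0.1746] w 0.008765617333018004 F [-0.1795  0.1566  0.4528]
rotvec tool [ 0.     -0.0011  0.0012] deg 0.09297982070290119
shift cm in current tool [ 0.1017  0.0598 -0.0536] in target tool [ 0.1017  0.0596 -0.0537]
```

View pics/j3t.png

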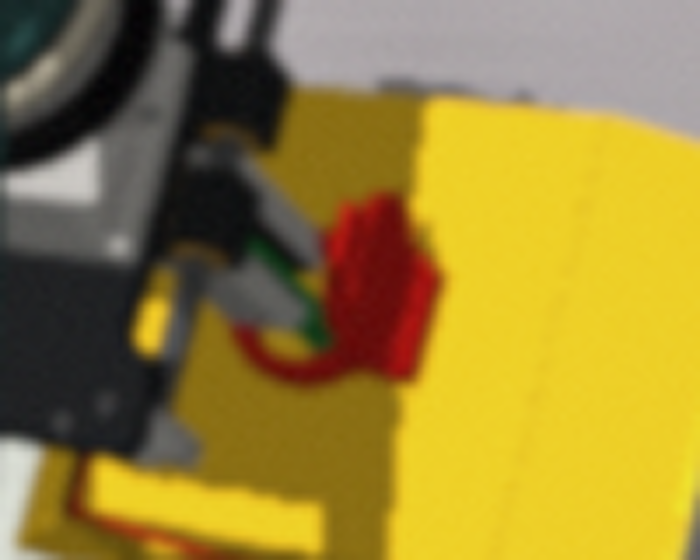

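The handle passes down through the mouth with no contact force. I'll release it and back out.

>>> step_arm(motion="25 0 0 0 0 0 0;25 0 0 0 0 0 0;25 0 0 0 0 0 0;25 0 0 0 0 0 0;25 0 0 0 0 0 0;25 0 0 0 0 0 0;25 0 0 0 0 0 0;25 0 0 0 0 0 0;25 -1 0 0 0 0 0;25 -2.5 0 0 0 0 0;25 -3.5 0 0 0 0 0;25 -3 0 0 0 0 0;0 -1 0 0 0 0 0;0 0 0 0 0 0 0;0 0 0 0 0 0 0")

```text
time: 17.73
tool_pos: [0.6435, -0.0968, 0.3213]
ee_rot: [-1.567, 0.959, -1.877]
wrist_force: [0.2, -0.2, -1.8]
width: 0.0071
```

```bash
python3 see.py side 230 70 310 140 7 j4;  python3 see.py top 300 150 400 230 7 j4t; python3 -c "
from h import *
go(frame(-n,by),M+.182*n)
p,R,o=cur();d=p-M;print('TCP u,by,n',d@u,d@by,d@n,'tool y along u',R[:,1]@u)
"
```

```text
t 17.8333 tcp [ 0.6428 -0.0976  0.3192] q [ 0.0389  0.4503  0.8557 -0.6321  1.9881  0.1296] w 0.0013330779665702874 F [-0.4013 -0.4095 -0.5276]
rotvec tool [ 0.0007 -0.002   0.0017] deg 0.15522260888069098
shift cm in current tool [-3.1704  0.0085 -0.0622] in target tool [-3.1705  0.0139 -0.0559]
TCP u,by,n 0.0001386584129480506 0.0005590745689228981 0.1503345263558725 tool y along u -1.0001168043054043
```

View pics/j4.png

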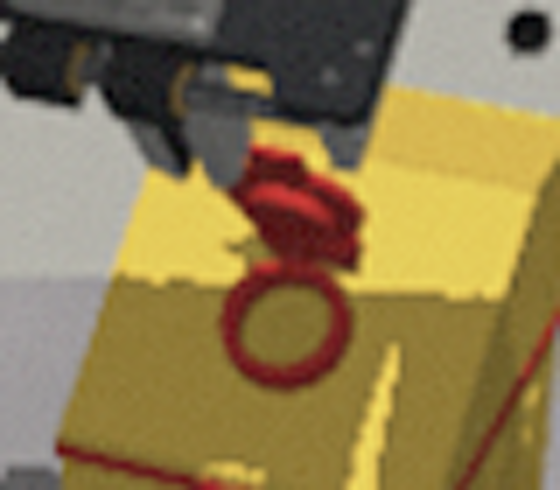

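View pics/j4t.png

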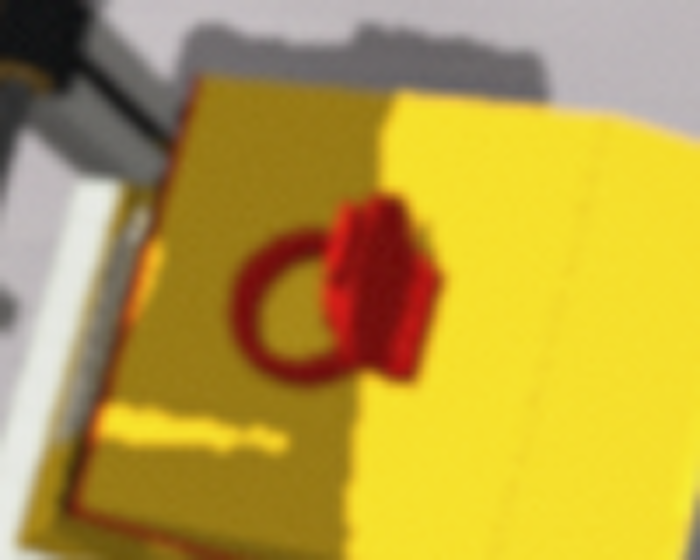

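Both scalpels are in and the mouth is clear. Now I'll take the closed fingers behind the cap.

>>> step_arm(motion="0 0 -2.5 0 0 0 0;0 0 -2.5 0 0 0 0;0 0 -1.5 0 0 0 0;0 2 0 0 0 0 0;0 2 0 0 0 0 0;0 2 0 0 0 0 0;0 0 0 0 0 0 0")

```text
time: 18.42
tool_pos: [0.614, -0.1828, 0.3038]
ee_rot: [-1.586, 0.957, -1.896]
wrist_force: [0.7, -0.2, -1.4]
width: 0.0002
```

```bash
python3 see.py side 230 70 310 140 7 k1;  python3 see.py top 300 150 400 230 7 k1t; python3 -c "
from h import *
go(frame(-n,by),M+.065*u+.059*n)
p,R,o=cur();d=p-M;print('TCP u,by,n',d@u,d@by,d@n)
"
```

```text
t 18.5167 tcp [ 0.6156 -0.1814  0.3076] q [-0.0841  0.3703  0.9865 -0.6278  1.8779  0.059 ] w 0.0005113718708055707 F [0.3155 0.4362 0.0803]
rotvec tool [ 0.0001 -0.0033  0.0015] deg 0.20711754131601862
shift cm in current tool [ 3.125   0.067  -0.0077] in target tool [ 3.125   0.0623 -0.018 ]
TCP u,by,n 0.0656388985843942 0.00018008185328773145 0.09026798249378727
```

View pics/k1.png

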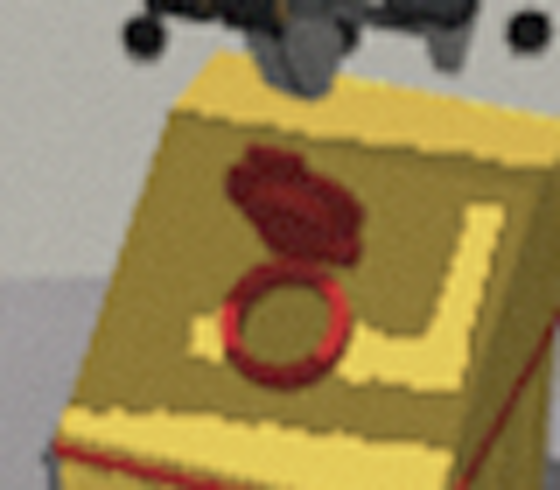

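View pics/k1t.png

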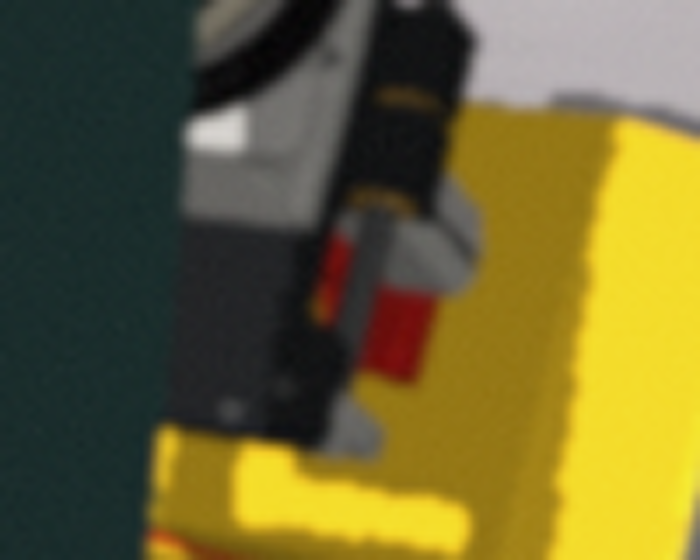

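>>> step_arm(motion="0 1.5 0 0 0 0 0;0 1.4 0 0 0 0 0;0 0 0 0 0 0 0;0 0 0.7 0 0 0 0;0 0 0.7 0 0 0 0;0 0 0.7 0 0 0 0;0 0 0.7 0 0 0 0;0 0 0.7 0 0 0 0;0 0 0.7 0 0 0 0;0 0 0.5 0 0 0 0;0 0 0 0 0 0 0")

```text
time: 19.43
tool_pos: [0.6233, -0.1588, 0.2568]
ee_rot: [-1.573, 0.959, -1.881]
wrist_force: [-1.1, -0.7, -0.0]
width: 0.0004
```

```bash
python3 see.py side 230 70 310 140 7 k2;  python3 -c "
from h import *
go(frame(-n,by),M+.065*u+.059*n)
p,R,o=cur();d=p-M;print('TCP u,by,n',d@u,d@by,d@n)
"
```

```text
t 19.4833 tcp [ 0.6231 -0.1594  0.2573] q [-0.0506  0.3906  1.0582 -0.6103  1.8193  0.1415] w 0.0005917805728621097 F [-0.144  -0.1257 -0.2931]
rotvec tool [ 0.0011 -0.0005  0.001 ] deg 0.08627358441913242
shift cm in current tool [ 0.3468 -4.7331 -0.0724] in target tool [ 0.3422 -4.7335 -0.0675]
TCP u,by,n 0.017675096109702634 0.0006747683076158478 0.06243685635522575
```

View pics/k2.png

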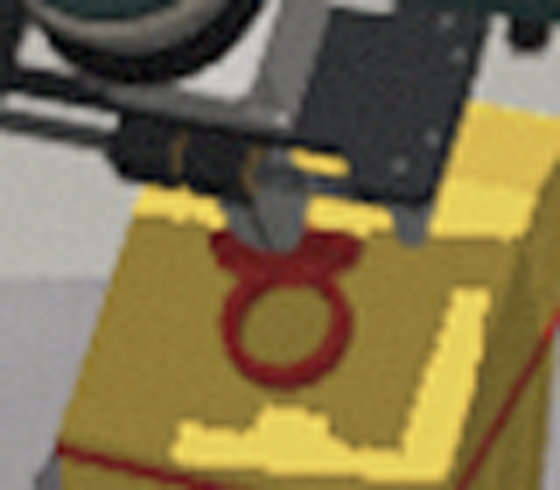

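The cap has swung forward over the top of the ring, with the finger on its back. I'll carry it on and down.

>>> step_arm(motion="0 0.3 0.4 0 0 0 0;0 0.3 0.4 0 0 0 0;0 0.4 0.4 0 0 0 0;0 0.4 0.4 0 0 0 0;0 0.5 0.3 0 0 0 0;0 0.5 0.2 0 0 0 0;0 0.5 0.2 0 0 0 0;0 0.4 0 0 0 0 0;0 0 0 0 0 0 0")

```text
time: 20.23
tool_pos: [0.6224, -0.1607, 0.2165]
ee_rot: [-1.574, 0.958, -1.884]
wrist_force: [0.5, -0.0, -0.7]
width: 0.0007
```

```bash
python3 see.py side 230 70 310 140 7 k3;  python3 -c "
from h import *
go(frame(-n,by),M-.005*u+.024*n)
p,R,o=cur();d=p-M;print('TCP u,by,n',d@u,d@by,d@n)
"
```

```text
t 20.2833 tcp [ 0.6225 -0.1606  0.2171] q [-0.0525  0.4006  1.1242 -0.6013  1.7568  0.1855] w 0.0004706758314357693 F [ 0.4159  0.8054 -0.3646]
rotvec tool [-0.0002 -0.0015  0.0015] deg 0.12255092366793253
shift cm in current tool [ 0.4746  0.0784 -0.046 ] in target tool [ 0.4747  0.0777 -0.0467]
TCP u,by,n -0.004224176395122252 0.00046677378484954925 0.028752930548364808
```

View pics/k3.png

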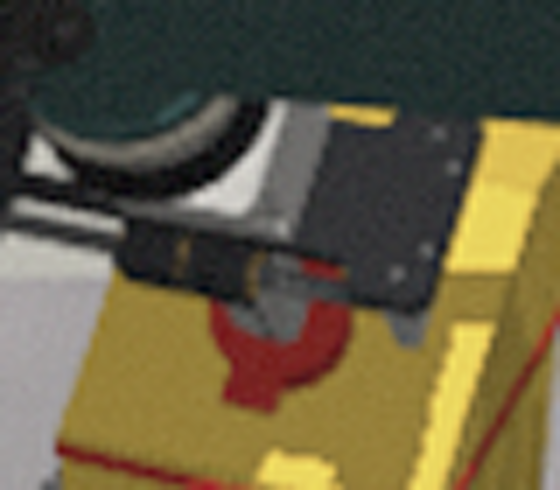

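>>> step_arm(motion="0 0.15 0 0 0 0 0;0 0.15 0 0 0 0 0;0 0.1 0 0 0 0 0;0 0 0 0 0 0 0")

```text
time: 20.62
tool_pos: [0.6225, -0.1623, 0.2151]
ee_rot: [-1.569, 0.959, -1.878]
wrist_force: [0.0, 0.7, 0.5]
width: 0.0006
```

>>> step_arm(motion="0 0.1 0 0 0 0 0;0 0.1 0 0 0 0 0;0 0 0 0 0 0 0")

```text
time: 20.87
tool_pos: [0.6225, -0.1624, 0.2149]
ee_rot: [-1.566, 0.96, -1.876]
wrist_force: [-0.2, 5.5, 6.2]
width: 0.0008
```

>>> step_arm(motion="0 0.1 0 0 0 0 0;0 0 0 0 0 0 0")

```text
time: 21.03
tool_pos: [0.6224, -0.1625, 0.2149]
ee_rot: [-1.564, 0.961, -1.874]
wrist_force: [-0.8, 7.7, 7.8]
width: 0.0004
```

>>> step_arm(motion="0 -1 0 0 0 0 0;0 -2 0 0 0 0 0;0 -3 0 0 0 0 0;0 -3.5 0 0 0 0 0;0 -3.5 0 0 0 0 0;0 -3.5 0 0 0 0 0;0 -2 2 -2 0 0 0;0 -1 2 -2.5 0 0 0;0 -1 2 -2.5 0 0 0;0 0 2 -2.5 0 0 0;0 0 2 -2.5 0 0 0;0 0 0 0 0 0 0;0 0 0 0 0 0 0")

```text
time: 22.12
tool_pos: [0.5678, 0.0636, 0.3219]
ee_rot: [-1.572, 0.957, -1.879]
wrist_force: [-0.2, -0.1, 0.1]
width: 0.0006
```

```bash
python3 see.py side 230 70 310 140 7 k4;  python3 see.py top 300 150 400 230 7 k4t; python3 see.py top 0 0 512 384 1.5 end; python3 -c "
from h import *
go()"
```

```text
t 22.2667 tcp [0.569  0.0617 0.323 ] q [ 0.286   0.3659  0.9619 -0.5863  2.105   0.3673] w 0.00048548304508159757 F [0.3818 0.9994 0.4778]
```

View pics/k4.png

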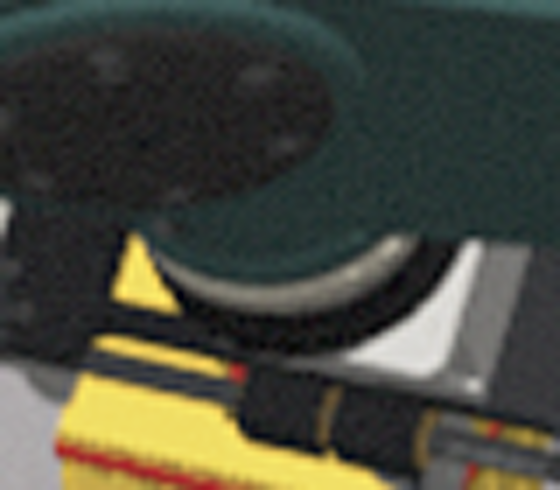

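View pics/k4t.png

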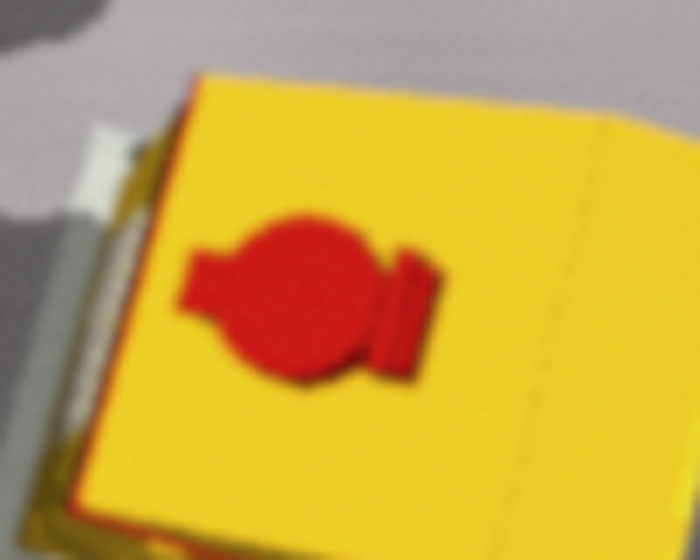

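View pics/end.png

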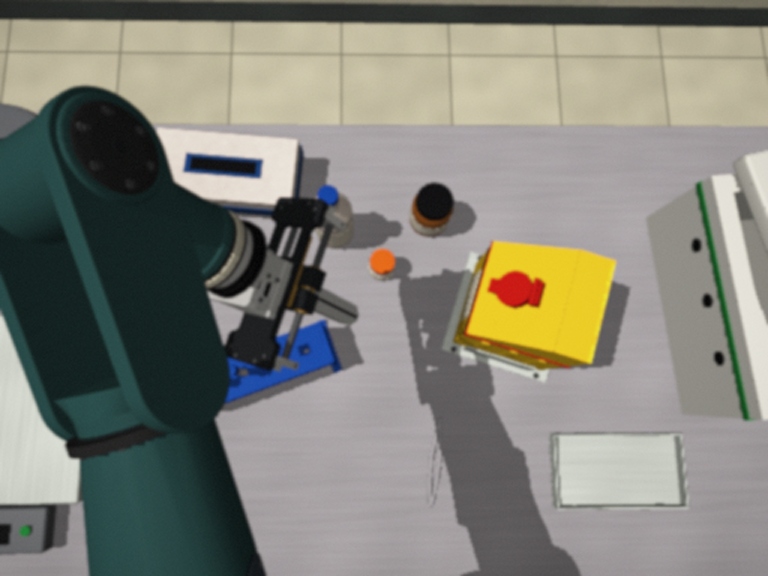

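```bash
python3 see.py side 160 130 360 340 2.7 end2
python3 - <<'E'
from h import *
H=M+.03*u
for a in(0,.08,.15,.25): print(a,(proj("top",H+.061*(-np.cos(a)*u+np.sin(a)*n)+.0025*n)-[300,150])*7)
E
```

```text
0 [205.8483 290.2893]
0.08 [200.7276 285.3422]
0.15 [197.1734 281.1312]
0.25 [193.6525 275.3475]
```

View pics/end2.png

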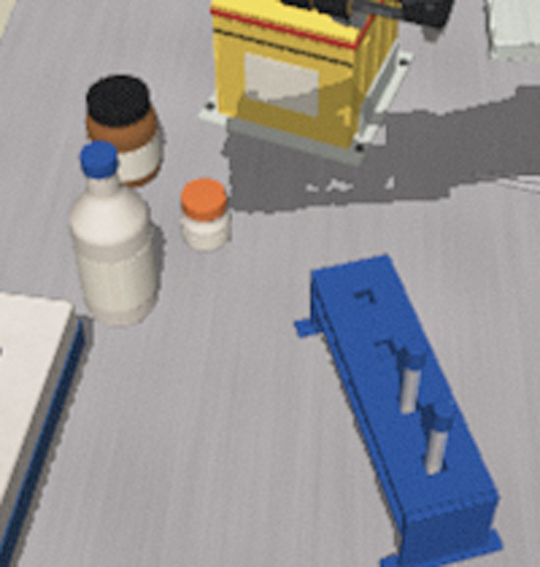

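Run:
```python
from h import *
p,R,o=cur()
print("disc centre top",(proj("top",M+.005*n)-[300,150])*7)
print("hinge block?",(proj("top",M+.03*u)-[300,150])*7)
for s in([-.22,0,.03],[0,-.42,0]): print(R.T@np.array(s)*100)
```

```text
disc centre top [295.7735 300.9605]
hinge block? [394.8823 319.6006]
[  1.3819  -7.2628 -20.9366]
[ 22.9883 -32.7114  12.8648]
```

>>> step_arm(motion="0 0.14 -0.73 -2.09 0 0 0;0 0.14 -0.73 -2.09 0 0 0;0 0.14 -0.73 -2.09 0 0 0;0 0.14 -0.73 -2.09 0 0 0;0 0.14 -0.73 -2.09 0 0 0;0 0.14 -0.73 -2.09 0 0 0;0 0.14 -0.73 -2.09 0 0 0;0 0.14 -0.73 -2.09 0 0 0;0 0.14 -0.73 -2.09 0 0 0;0 0.14 -0.73 -2.09 0 0 0;0 0 0 0 0 0 0;0 0 0 0 0 0 0")

```text
time: 23.32
tool_pos: [0.349, 0.0613, 0.3539]
ee_rot: [-1.565, 0.961, -1.876]
wrist_force: [0.3, -0.7, 0.4]
width: 0.0005
```

>>> step_arm(motion="0 1.92 -2.73 1.07 0 0 0;0 1.92 -2.73 1.07 0 0 0;0 1.92 -2.73 1.07 0 0 0;0 1.92 -2.73 1.07 0 0 0;0 1.92 -2.73 1.07 0 0 0;0 1.92 -2.73 1.07 0 0 0;0 1.92 -2.73 1.07 0 0 0;0 1.92 -2.73 1.07 0 0 0;0 1.92 -2.73 1.07 0 0 0;0 1.92 -2.73 1.07 0 0 0;0 0 0 0 0 0 0;0 0 0 0 0 0 0")

```text
time: 24.32
tool_pos: [0.3483, -0.291, 0.3519]
ee_rot: [-1.573, 0.959, -1.887]
wrist_force: [0.4, 0.6, 0.7]
width: 0.0001
```

```bash
python3 see.py side 230 70 310 140 7 k5; python3 see.py side 0 0 512 384 1.5 k6
python3 - <<'E'
from h import *
go()
H=M+.03*u
print("disc",(proj("side",M+.005*n)-[230,70])*7)
for a in(0,.08,.15,.25): print(a,(proj("side",H+.069*(-np.cos(a)*u+np.sin(a)*n)+.0025*n)-[230,70])*7)
E
```

```text
t 24.4167 tcp [ 0.3491 -0.2891  0.3523] q [-0.3932 -0.2047  1.5148 -0.6193  1.7372 -0.2183] w 0.00043950977052390915 F [-0.6688 -0.9923 -0.7639]
disc [278.587  309.3205]
0 [248.4932 408.7747]
0.08 [245.6005 403.0999]
0.15 [243.3563 397.2037]
0.25 [240.6459 387.314 ]
```

View pics/k5.png

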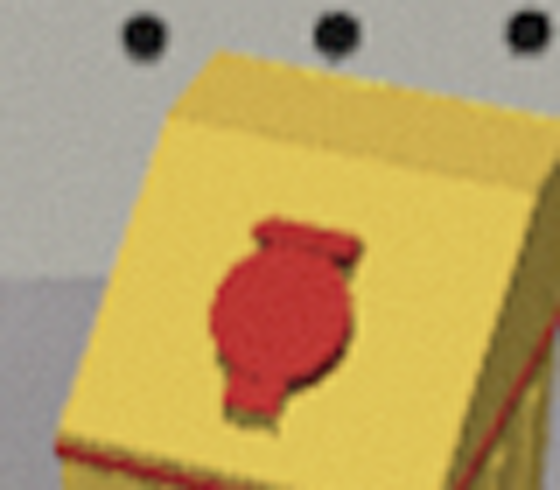

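View pics/k6.png

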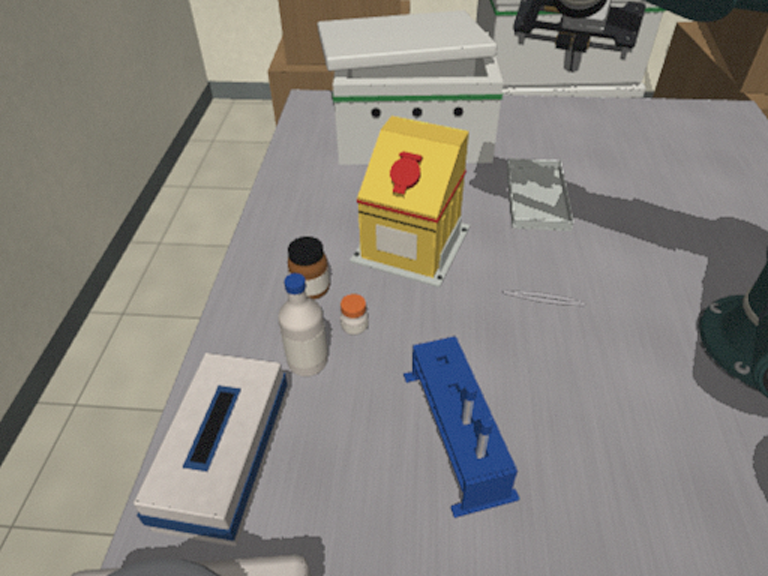

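The side view shows the cap flat on the rim. Its tab end is at crop (252,412), where (248,409) would be fully shut. Swab tubes, pot, jar and bottle are in place, so I'm handing in.

```bash
python3 -c "
from bench import robot
print(robot.close_job())"
```

```text
the job is handed in; nothing more can be done
None
```

Both used scalpels are in the sharps bin and the red cap is shut over the mouth. I handed the job in at about 24.4 s of the 58 s allowed; it reports no verdict.

**Scalpels:** I lifted each one from the rack with the tool pointing down, tilted it 35° and fed it blade first into the mouth. I let go with the blade about 95 mm inside. After each release the pictures showed an empty mouth and an empty gripper. I could not see inside the bin, so where the scalpels lie and that they are at rest is inferred.

**Cap:** I pushed it over from behind with closed fingers, then pressed it onto the rim until it stopped moving at about 11 N.
- **Side view:** the tab end is within about 5 enlarged pixels (under 1 camera pixel) of where a fully shut cap would put it.
- **Top view:** this check agreed less well, by about 10 enlarged pixels (roughly 1.5 camera pixels), so I took the side view to settle it.

**Everything else:** The last side view shows both swab tubes standing in the rack, and the pot, jar and bottle look unmoved. I judged these by eye and did not re-measure them. The arm finished clear of everything.

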